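# Open the flip-tab vent cap of the lidded tub

### The job

Open the vent cap on the lid of the tub: first lift its flip tab until it stands upright, then pinch the upright tab, press the cap down gently until you feel it bottom, and unscrew it anticlockwise (seen from above) while holding it down, a little under a quarter turn, until it comes to its stop. Let go so that the cap springs up and stays loose with the tab still standing; never force the cap against its catch, neither pressing much harder than its spring needs nor twisting it while it is still locked, and leave the two paint bottles, the small steel cup and the roll of tape where they stand.

Things in the scene. Friction and masses are not known exactly. Their poses are not given: they have to be found in the camera images.
- tub: round white tub, 122 mm across and 55 mm high, fixed to the bench; origin at the centre of its underside, z up. On it a grey lid (top at 59.5 mm) with a grey collar round the cap (outside 62 mm across, top at 81 mm). The cap's axis is the tub's z axis.
- cap: black ribbed cap, 48 mm across, in the collar; origin on its axis, 66 mm above the tub's underside while locked; top face 31 mm above the origin, 16 mm above the collar. z up; x points along the flat-lying tab from hinge to free end and turns with the cap. Two ears (y = +-11 to +-14 mm, 9 mm long in x, up to z = 39 mm) hold the hinge pin, which runs along y through z = 36 mm.
- cap_top (a point): centre of the cap's top face, 97 mm above the tub's underside while locked, 103 mm once open. The cap stands on a spring: 4 N starts it down, then 0.5 N per mm. It bottoms on a hard ledge either 3 mm or 11.5 mm down (two kinds, alike from outside; spring force there 5 or 9.5 N), so an 11 N push always bottoms it safely; over 14 N between cap and catch or ledge is forcing it.
- cap_turn (a joint): turn of the cap, rad: 0 to 0.05 locked, grows anticlockwise from above, hard stop at 1.4; friction about 0.05 N m. A hidden catch stops it at 0.1 unless the cap is pressed to within 1.5 mm of its ledge, and holds it down until 1.2; past that the cap springs up 6 mm when let go.
- tab (a joint): angle of the flip tab in rad: 0 lying flat on the cap, 1.57 upright (hard stop); it stays where it is left (friction 0.05 N m)
- tab_tip (a point): middle of the free end of the grey flip tab, 40 mm from the hinge axis. The tab is a plate 18 mm wide, 8 mm thick (hinge at mid-thickness), lying 1 mm over the cap's top; its outer 16 mm overhang the rim and can be pinched there by the two sides. Upright it stands on the cap's axis, 45 mm above the cap's top, its wide faces looking along the cap's x.
- paint_blue: small dropper bottle with blue label and black cap, 25 mm across, 82 mm high, bystander; origin at the centre of its underside
- paint_grey: small dropper bottle with grey label and black cap, 25 mm across, 82 mm high, bystander; origin at the centre of its underside
- mix_cup: small steel mixing cup, 33 mm across, 26 mm high, bystander; origin at the centre of its underside
- tape: roll of masking tape, 56 mm across, 16 mm high, lying flat, bystander; origin at the centre of its underside
Mind the look-alikes: they are no part of the job. There is more than one size of the tub; the one meant has the size given above.

How it is judged:
By the outcome, as a careful person would: the job done as asked, in the order asked, and still so for the second after the job is handed in, with the robot touching nothing.
It also fails if it takes over 72 s, if anything falls off the work surface, if the arm or the gripper's body presses on something with over 40 N, if the wrist force passes 120 N, or if a joint passes its speed limit or range.

### The arm

A 6-joint arm with a two-finger parallel gripper is mounted at the origin on a cart in front of the work surface, level with it; the furniture and walls round the work are solid. World frame = base frame: x ahead of the robot, y to its left, z up, the work surface at z = 0. Lengths are in m, angles in rad, forces in N, time in s.
With the tool pointing down it reaches from about 0.375 to 0.9 m from the base axis. Payload 3.1 kg.
Tool frame: the origin (TCP) lies at the centre of the arm's flange, where the gripper is bolted on; the fingertips stand robot.tip_extent ahead of it and the grasp point (between the pads) lies 164 mm ahead of it (robot.tip_extent is the distance from the TCP to the fingertips, in m); z points along the fingers, y is the line along which they close (so a half turn about z gives the same grasp; the last joint's range is limited). The gripper opens to 87 mm and grips with 3 to 60 N. Pads are 19 mm wide; open, the fingers measure 117 mm over their backs; the gripper's body (75 mm by 190 mm) begins 51 mm behind the grasp point.
Start: joints at [-1.425, 0.527, 1.433, -0, 1.181, -0.178], TCP at [0.199, -0.592, 0.405] pointing down, gripper open.
Joint ranges: [-3.08, 3.08], [-0.75, 2.2], [0.22, 2.44], [-1.43, 4.57], [0, 2.65], [-2.85, 2.85]. Speed limits (rad/s): [2.79, 2.79, 3.14, 3.14, 3.14, 3.14].

### API

Orientations are given as a unit quaternion [x, y, z, w].
In Python, from rig import get_obs, camera, hand_in, cut_out, robot gives the robot as it stands.
- The arm moves only by the tool step_arm, never from a script. Its argument "rows" is a list of rows, each a list of 6 numbers: the shift along the world's x, y, z in m, then the turn, a rotation vector about the world's x, y, z in degrees. A call has 1 to 12 rows; each row shifts and turns the commanded pose from where the row before left it; what a row does not reach is not made up. A row lasts 1/8 s, in which the tool goes at most 62.5 mm and 10.7 degrees, less where a joint would pass 70% of its speed; a pose out of reach is approached as far as the arm can. A call is refused whole if a number of a shift passes 0.0625 or a number of a turn 10.7, either way. A call with a gripper value outside its range is refused whole. "jaw" is the finger opening in m, from 0 to 0.087, set as the call begins (left out, the last holds). The fingers move at their own pace and stop on an object; "squeeze" is the grip in N (left out, the last holds). Time passes only in rows, so rows that do not move let the fingers close. It gives the time, the measured TCP pose, the force, the opening and the grip force at its end, in the units of the state.
- get_obs(): the state, without advancing time (a new reading comes with each control period).
- camera(name): name is "scene" or "top" or "wrist"; returns a dict with "pixels" (384x512x3 uint8, blue, green, red), "depth" (384x512 float32, m along the optical axis (not along the pixel's ray), 0 where there is no reading), "fov_y" (degrees; the focal length in pixels is half the picture's height over the tangent of half this angle, whatever the lens; pixels are square), "cx", "cy" (the principal point, pixels), "k1" (the pictures are not rectified: a ray, as slopes to the right and down, at radius r is drawn at 1 + k1 r^2 times it, then the intrinsics apply), "extrinsics" (4x4, takes a point from camera to world coordinates); the wrist camera has in their place "mount" (4x4, takes a point from camera to tool coordinates, whose origin is the TCP and whose axes are the flange's). Camera axes: x right, y up, looking along -z (the intrinsics and any distortion apply to the point x, -y, -z); pixel columns grow to the right and rows downward; lengths in m; the calibration is good to about 2 mm. A picture is of the moment at which its call begins: read the wrist's pose just before it.
- hand_in(): hands the job in; it is judged then, once.
Trained networks look in the newest picture that a camera, given by its name, has taken for a name from the list of things; names that differ only in an ending like _2 or _b are one class to them, and where a whole thing is asked for, a point or a joint stands for the part that bears it (a point fixed in the world has none). Each returns a list of dicts, best first, with "confidence" (0 to 1); they miss things now and then, are a little off and sometimes report something else, mostly with a low value. They report only what shows in the picture. A call takes as long as a camera call. They do not tell look-alikes from the thing itself.
- cut_out(label, camera): "region" (384x512 bool, what is visible of it) and "extent" ([centre column, centre row, width, height] in pixels, round what is visible of it).
The state is a dict: "time": time; "q": joint angles; "joint_velocities": joint speeds; "joint_torque": joint torques, N m; "position": TCP position; "tool_rot": TCP orientation; "ft_force": force on the tool from outside, world axes, zero at the start; "moment": the same for the moment, N m; "grip_width": finger opening in m; "grip_force": force on a finger pad.
Only numpy, scipy, OpenCV 4.12 (cv2) and the standard library are available. Lean on these libraries where they do the work, as an engineer would, in place of code of your own. Each camera call takes 0.05 s, during which the arm holds its last target. There are 200 camera calls.

## Working session

There is one attempt and no reset: what is moved stays moved. The work goes in short steps, Python scripts to look and compute and a tool call to move; the robot and the scene stay as the last step left them, time stands still between calls to the robot, and variables do not carry over. Pictures are saved under pics/ and viewed, at most 10 in all, crops included, and the job is handed in when it is done.

Besides the shell and the picture viewer there is one more tool, called after "Request:" as a command line: name --pt "numbers of a row" for each row, then --argument value for the rest. step_arm: Moves the arm, as the interface text tells. Its arguments: {"type":"object","properties":{"rows":{"type":"array"},"jaw":{"type":"number"},"squeeze":{"type":"number"}},"required":["rows"]}

```bash
mkdir -p pics; cat > h.py <<'E'
import numpy as np, cv2
from rig import get_obs, camera, hand_in, cut_out, robot
from scipy.spatial.transform import Rotation as R
def ext(c,o=None):
    if 'extrinsics' in c: return np.array(c['extrinsics'])
    T=np.eye(4);T[:3,:3]=R.from_quat(o['tool_rot']).as_matrix();T[:3,3]=o['position'];return T@np.array(c['mount'])
def cloud(c,o=None):
    f=192/np.tan(np.radians(c['fov_y'])/2)
    K=np.array([[f,0,c['cx']],[0,f,c['cy']],[0,0,1.]])
    v,u=np.mgrid[:384,:512]
    p=np.stack([u,v],-1).reshape(-1,1,2).astype(np.float64)
    n=cv2.undistortPoints(p,K,np.array([c['k1'],0,0,0.])).reshape(384,512,2)
    d=c['depth']; P=np.stack([n[...,0]*d,-n[...,1]*d,-d,np.ones_like(d)],-1)
    W=(P@ext(c,o).T)[...,:3]; W[d==0]=np.nan; return W
E
python3 - <<'E'
from h import *
print(get_obs(),robot.tip_extent)
for n in('scene','top'):
    c=camera(n);cv2.imwrite(f'pics/{n}0.png',c['pixels']);W=cloud(c);np.save(n+'.npy',W)
    for l in('tub','cap','tab','paint_blue','paint_grey','mix_cup','tape'):
        for r in cut_out(l,n):
            print(n,l,round(r['confidence'],2),np.round(r['extent']),np.round(np.nanmedian(W[r['region']],0),3),np.round(np.nanpercentile(W[r['region']],[2,98],axis=0),3).tolist())
E
```

```text
{'time': 0.0, 'q': array([-1.42551583e+00,  5.28460155e-01,  1.43389292e+00,  1.52919897e-05,
        1.18141885e+00, -1.78486100e-01]), 'joint_velocities': array([-0.00057988, -0.00061104, -0.00091075, -0.00035784,  0.00042149,
       -0.00105737]), 'joint_torque': array([ 6.80958556e-05, -4.40043783e+01, -1.76591510e+01,  6.33227010e-02,
        5.81189117e-02, -1.50300484e-04]), 'position': array([ 0.19882455, -0.59216877,  0.4037779 ]), 'tool_rot': array([ 9.86925372e-01,  1.61174198e-01,  2.51597096e-05, -1.08936922e-03]), 'ft_force': array([ 0.33276334, -0.33143575, -1.28327848]), 'moment': array([-0.02643529, -0.01929417,  0.04866432]), 'grip_force': 0.0, 'grip_width': 0.08700138356625524} 0.1822
scene tub 0.83 [278. 208.  49.  45.] [ 0.466 -0.08   0.055] [[0.43, -0.155, 0.008], [0.538, -0.05, 0.079]]
scene tub 0.79 [258. 259.  37.  32.] [0.425 0.069 0.038] [[0.386, 0.027, 0.001], [0.46, 0.105, 0.056]]
scene tub 0.71 [271. 165.  24.  21.] [ 0.606 -0.23   0.036] [[0.58, -0.272, 0.007], [0.648, -0.207, 0.052]]
scene cap 0.84 [278. 192.  19.  20.] [ 0.484 -0.102  0.095] [[0.462, 
[... 1083 characters left out ...]
[[0.461, -0.13, 0.081], [0.516, -0.087, 0.109]]
top cap 0.38 [327. 229.  13.  14.] [ 0.446 -0.242  0.065] [[0.438, -0.256, 0.026], [0.458, -0.234, 0.082]]
top tab 0.44 [278. 208.  11.  20.] [ 0.5   -0.113  0.106] [[0.483, -0.125, 0.095], [0.518, -0.101, 0.11]]
top paint_blue 0.66 [325. 227.  12.  12.] [ 0.446 -0.24   0.065] [[0.439, -0.251, 0.019], [0.458, -0.234, 0.083]]
top paint_grey 0.65 [250. 258.   9.   9.] [ 0.374 -0.043  0.068] [[0.365, -0.053, 0.012], [0.386, -0.03, 0.084]]
top mix_cup 0.65 [225. 188.  10.  18.] [0.572 0.023 0.004] [[0.558, 0.009, -0.003], [0.584, 0.036, 0.03]]
top tape 0.61 [353. 252.  26.  18.] [ 0.389 -0.309  0.015] [[0.366, -0.335, 0.007], [0.415, -0.284, 0.02]]
```

View pics/scene0.png

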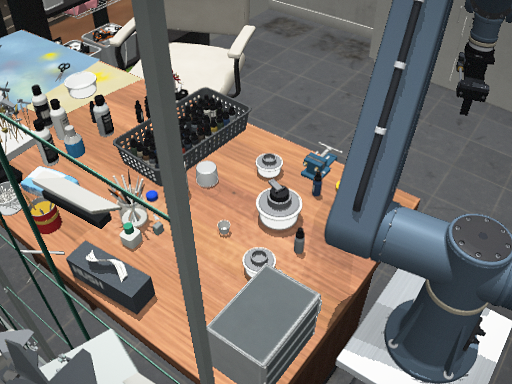

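View pics/top0.png

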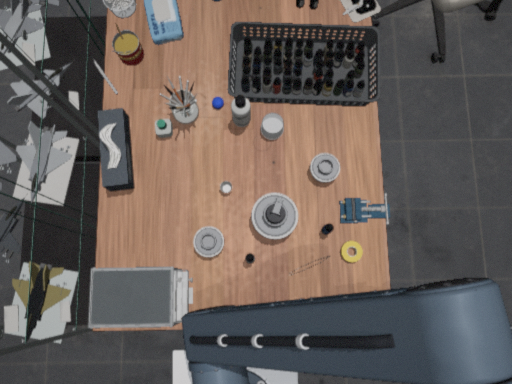

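Request:
step_arm --pt "0.02 0.04 0 0 0 0" --pt "0.02 0.04 0 0 0 0" --pt "0.02 0.04 0 0 0 0" --pt "0.02 0.04 0 0 0 0" --pt "0.02 0.04 0 0 0 0" --pt "0.02 0.04 0 0 0 0" --pt "0.02 0.04 0 0 0 0" --pt "0.02 0.04 0 0 0 0" --pt "0.02 0.04 0 0 0 0" --pt "0.02 0.04 0 0 0 0" --pt "0.02 0.04 0 0 0 0" --pt "0.02 0.04 0 0 0 0"

```text
time: 2.3
position: [0.4395, -0.1112, 0.405]
tool_rot: [0.987, 0.161, 0.0, 0.0]
ft_force: [1.4, 0.1, -0.3]
grip_width: 0.0872
grip_force: 0.0
```

```bash
python3 - <<'E'
from h import *
o=get_obs();c=camera('wrist');print(o['position'],o['tool_rot'],o['q'],o['ft_force'],c['mount'])
W=cloud(c,o);np.save('wr.npy',W);cv2.imwrite('pics/w1.png',c['pixels'])
for l in('tub','cap','tab'):
    for r in cut_out(l,'wrist'):
        print(l,round(r['confidence'],2),np.round(r['extent']),np.round(np.nanpercentile(W[r['region']],[2,50,98],axis=0),3).tolist())
E
```

```text
[ 0.43946132 -0.11117618  0.40503986] [9.86933013e-01 1.61130387e-01 3.79722902e-04 2.88259976e-04] [-4.95169337e-01  2.96914840e-01  1.84662515e+00  8.72415013e-06
  9.97099208e-01  7.51950423e-01] [ 1.38974207  0.13792028 -0.29734421] [[-1.27880669e-03  9.61892616e-01  2.73424506e-01  7.46082534e-02]
 [ 9.99999172e-01  1.26874901e-03  2.13606789e-04  3.78286457e-04]
 [-1.41440278e-04  2.73424552e-01 -9.61893442e-01  1.95678844e-02]
 [ 0.00000000e+00  0.00000000e+00  0.00000000e+00  1.00000000e+00]]
tub 0.92 [266. 139. 107. 118.] [[0.431, -0.165, 0.054], [0.49, -0.102, 0.059], [0.543, -0.054, 0.082]]
tub 0.77 [112. 142.  70.  68.] [[0.388, 0.027, 0.002], [0.427, 0.06, 0.039], [0.46, 0.099, 0.054]]
tub 0.63 [420.  66.  78.  78.] [[0.58, -0.282, 0.014], [0.614, -0.244, 0.04], [0.652, -0.211, 0.054]]
cap 0.83 [271. 139.  57.  66.] [[0.464, -0.13, 0.088], [0.49, -0.112, 0.098], [0.522, -0.088, 0.108]]
cap 0.49 [280. 127.  39.  46.] [[0.484, -0.127, 0.104], [0.504, -0.115, 0.107], [0.523, -0.103, 0.108]]
tab 0.72 [280. 128.  41.  49.] [[0.485, -0.127, 0.102], [0.505, -0.115, 0.106], [0.524, -0.103, 0.108]]
```

View pics/w1.png

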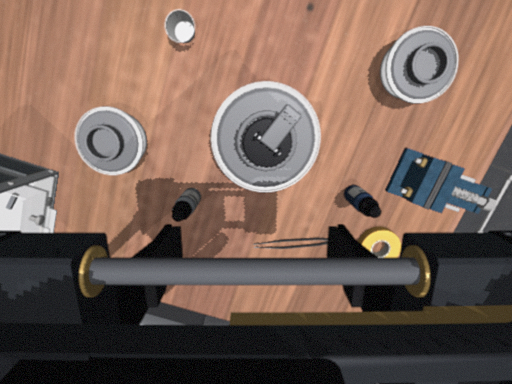

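Tub candidates in this wrist view are (266,139), (112,142) and (420,66). The one at (266,139) measures about 120 mm across and has the collar, black cap and grey tab. The others are about 72 mm across and have no cap. I'll confirm that in a crop and fit its axis and the tab direction.

```bash
python3 - <<'E'
from h import *
from scipy.optimize import least_squares
im=cv2.imread('pics/w1.png');cv2.imwrite('pics/crop1.png',cv2.resize(im[70:205,200:335],None,fx=4,fy=4,interpolation=cv2.INTER_CUBIC))
for n in('wr','top','scene'):
    W=np.load(n+'.npy');P=W.reshape(-1,3);P=P[np.isfinite(P).all(1)]
    P=P[np.hypot(P[:,0]-.485,P[:,1]+.108)<.075]
    for nm,lo,hi in(('rim',.045,.068),('collar',.076,.085)):
        Q=P[(P[:,2]>lo)&(P[:,2]<hi)]
        if len(Q)<10: continue
        h=cv2.convexHull((Q[:,:2]).astype(np.float32))[:,0]
        s=least_squares(lambda a:np.hypot(h[:,0]-a[0],h[:,1]-a[1])-a[2],[.485,-.108,.06],loss='soft_l1',f_scale=.002).x
        print(n,nm,len(Q),np.round(s,4),'z',np.round(np.median(Q[:,2]),4))
    Q=P[(P[:,2]>.1025)&(P[:,2]<.115)]
    r=cv2.minAreaRect((Q[:,:2]*1000).astype(np.float32));m=Q[:,:2].mean(0)
    e,v=np.linalg.eigh(np.cov((Q[:,:2]-m).T));print(n,'tab',len(Q),r,m,np.degrees(np.arctan2(v[1,1],v[0,1])),np.median(Q[:,2]))
E
```

```text
wr rim 6512 [ 0.4863 -0.1095  0.0605] z 0.0592
wr collar 737 [ 0.4862 -0.1095  0.0306] z 0.0811
wr tab 980 ((503.0644836425781, -115.19183349609375), (29.678401947021484, 44.48186492919922), 71.26575469970703) [ 0.50285258 -0.11506831] 160.63643558978166 0.10643142729493787
top rim 1217 [ 0.4835 -0.1078  0.0602] z 0.058
top collar 131 [ 0.4833 -0.1078  0.0302] z 0.0805
top tab 122 ((498.0801696777344, -113.65328979492188), (25.264184951782227, 48.41459274291992), 60.4758415222168) [ 0.50032401 -0.11323421] 157.53622094906083 0.1056024463166938
scene rim 831 [ 0.4853 -0.1066  0.0607] z 0.0558
scene collar 110 [ 0.4844 -0.1056  0.0299] z 0.0788
scene tab 66 ((500.09600830078125, -114.25618743896484), (26.73963737487793, 43.456321716308594), 62.209075927734375) [ 0.50010279 -0.11154322] 163.70143980554687 0.10409634568429621
```

View pics/crop1.png

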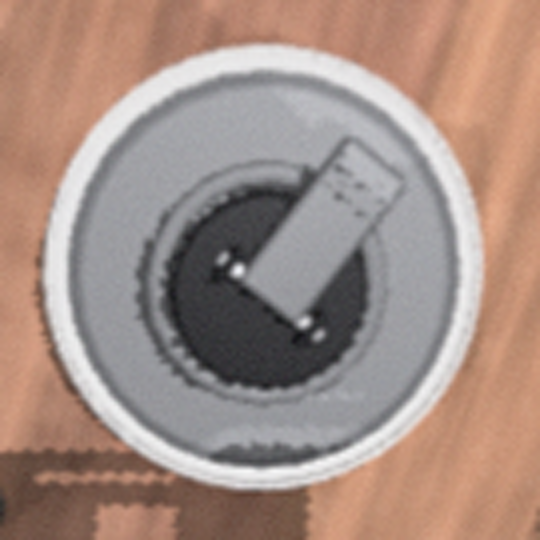

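The crop confirms it: a 122 mm tub with collar, black cap and grey tab. The tab points from the hinge at crop (271,295) to its free end at (375,165), which is about −20° in the world. I'll align the fingers across the tab's width and stop above its tip.

Request:
step_arm --pt "0.019 -0.0024 -0.02 0 0 -9.6" --pt "0.0194 -0.0024 -0.02 0 0 -9.6" --pt "0.0194 -0.0024 -0.02 0 0 -9.6" --pt "0.02 -0.0024 -0.02 0 0 -9.7" --pt "0 0 0 0 0 0" --pt "0 0 0 0 0 0" --jaw 0.045

```text
time: 3.25
position: [0.5159, -0.1228, 0.325]
tool_rot: [0.985, -0.173, -0.0, 0.0]
ft_force: [0.2, -0.7, 0.1]
grip_width: 0.046
grip_force: 0.0
```

```bash
cat > look.py <<'E'
from h import *
import sys
o=get_obs();c=camera('wrist');W=cloud(c,o);cv2.imwrite('pics/%s.png'%sys.argv[1],c['pixels'])
print(o['time'],o['position'],o['q'].round(2),o['ft_force'],o['moment'],o['grip_width'],R.from_quat(o['tool_rot']).as_matrix()[:,1])
P=W.reshape(-1,3);P=P[np.isfinite(P).all(1)];P=P[(np.hypot(P[:,0]-.486,P[:,1]+.1095)<.055)]
Q=P[(P[:,2]>.1035)&(P[:,2]<.112)]
if len(Q)>20: print(len(Q),cv2.minAreaRect((Q[:,:2]*1000).astype(np.float32)),cv2.boxPoints(cv2.minAreaRect((Q[:,:2]*1000).astype(np.float32))).tolist())
for l in('tab',):
    for r in cut_out(l,'wrist'):
        print(l,round(r['confidence'],2),np.round(r['extent']),np.round(np.nanpercentile(W[r['region']],[2,50,98],axis=0),3).tolist())
E
python3 look.py w2
```

```text
3.25 [ 0.51589182 -0.12284816  0.32504545] [-0.44  0.52  1.75 -0.    0.88  1.47] [ 0.22359801 -0.69037244  0.13389039] [0.06433157 0.01035722 0.01394142] 0.0459851912119075 [-3.40050399e-01 -9.40407194e-01  1.86827204e-04]
1255 ((505.37347412109375, -116.71595764160156), (28.564176559448242, 39.33835220336914), 70.84375) [[482.1068115234375, -123.75285339355469], [519.2669067382812, -136.66156005859375], [528.64013671875, -109.67906188964844], [491.48004150390625, -96.77035522460938]]
tab 0.72 [249. 234.  27.  50.] [[0.488, -0.128, 0.103], [0.507, -0.117, 0.107], [0.525, -0.105, 0.108]]
```

View pics/w2.png

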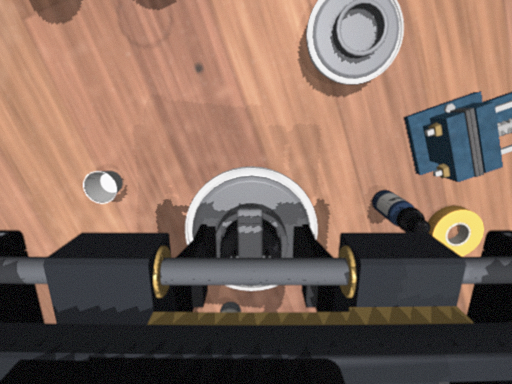

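Request:
step_arm --pt "0.0007 0.001 -0.02 0 0 0" --pt "0.0007 0.001 -0.018 0 0 0" --pt "0 0 -0.012 0 0 0" --pt "0 0 -0.006 0 0 0" --pt "0 0 0 0 0 0"

```text
time: 3.98
position: [0.518, -0.1201, 0.2688]
tool_rot: [0.985, -0.173, -0.0, -0.0]
ft_force: [0.6, -0.7, 0.2]
grip_width: 0.0453
grip_force: 0.0
```

Request:
step_arm --pt "0 0 0 0 0 0" --pt "0 0 0 0 0 0" --pt "0 0 0 0 0 0" --pt "0 0 0 0 0 0" --jaw 0.01 --squeeze 6

```text
time: 4.47
position: [0.5182, -0.1201, 0.2689]
tool_rot: [0.985, -0.173, 0.0, 0.0]
ft_force: [-0.1, -0.3, 0.5]
grip_width: 0.0177
grip_force: 6.0
```

Request:
step_arm --pt "-0.0005 0.0002 0.0056 0 0 0" --pt "-0.0013 0.0005 0.0054 0 0 0" --pt "-0.0023 0.0008 0.0051 0 0 0" --pt "-0.003 0.0011 0.0046 0 0 0" --pt "0 0 0 0 0 0"

```text
time: 5.1
position: [0.5109, -0.1175, 0.2902]
tool_rot: [0.985, -0.173, 0.001, 0.0]
ft_force: [1.8, 0.2, 1.0]
grip_width: 0.0179
grip_force: 6.0
```

```bash
python3 look.py w3; python3 -c "
import cv2;i=cv2.imread('pics/w3.png');cv2.imwrite('pics/w3c.png',cv2.resize(i[150:300,150:360],None,fx=3,fy=3))"
```

```text
5.1 [ 0.51094411 -0.11754459  0.29022942] [-0.44  0.57  1.79 -0.    0.79  1.48] [1.78470749 0.24512333 0.95956534] [-0.02766299 -0.11323655  0.05251026] 0.017897787519358093 [-3.41090777e-01 -9.40030329e-01  2.50968788e-04]
81 ((518.7106323242188, -121.13286590576172), (35.36444091796875, 5.918606758117676), 69.98861694335938) [[509.8790283203125, -136.7348175048828], [515.4403076171875, -138.7602081298828], [527.542236328125, -105.53091430664062], [521.98095703125, -103.50552368164062]]
tab 0.98 [255. 250.  37.  20.] [[0.508, -0.128, 0.123], [0.515, -0.119, 0.127], [0.52, -0.111, 0.129]]
```

View pics/w3c.png

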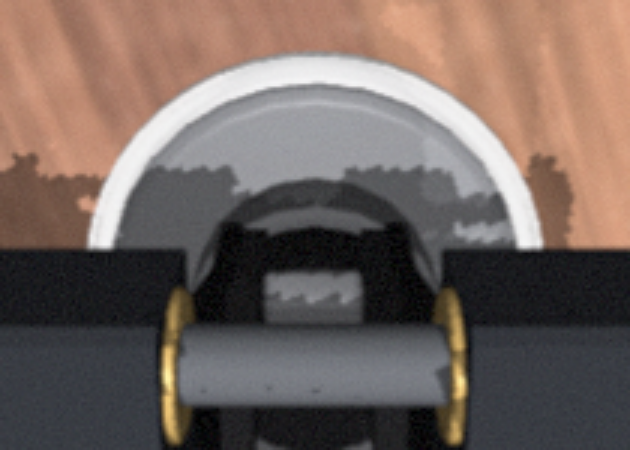

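The crop shows the tab's end face lifted between the fingers, at about (313,300). Depth puts its tip at z≈0.127, which matches about 40°. I'll continue the arc.

Request:
step_arm --pt "-0.0037 0.0013 0.0039 0 0 0" --pt "-0.0043 0.0016 0.0032 0 0 0" --pt "-0.0048 0.0017 0.0024 0 0 0" --pt "-0.0051 0.0018 0.0014 0 0 0" --pt "-0.0053 0.0019 0.0005 0 0 0" --pt "0 0 0 0 0 0"

```text
time: 5.95
position: [0.4873, -0.1091, 0.3012]
tool_rot: [0.985, -0.173, -0.0, 0.0]
ft_force: [2.8, -1.6, 3.9]
grip_width: 0.0177
grip_force: 6.0
```

```bash
python3 - <<'E'
from h import *
print(get_obs()['moment'])
c=camera('scene');W=cloud(c);im=c['pixels'];cv2.imwrite('pics/s2.png',cv2.resize(im[140:250,215:345],None,fx=4.5,fy=4.5))
for l in('tab','cap'):
    for r in cut_out(l,'scene'): print(l,r['confidence'],r['extent'],np.round(np.nanpercentile(W[r['region']],[2,50,98],axis=0),3).tolist())
E
```

```text
[-0.33014239 -0.45181626  0.01637324]
tab 0.62 [280.3, 182.9, 3.8, 16.9] [[0.48, -0.117, 0.099], [0.485, -0.108, 0.115], [0.489, -0.1, 0.134]]
cap 0.53 [278.8, 190.1, 15.4, 26.9] [[0.462, -0.125, 0.079], [0.481, -0.101, 0.094], [0.503, -0.083, 0.131]]
```

Request:
step_arm --pt "0 0 0 0 0 0" --pt "0 0 0 0 0 0" --pt "0 0 0 0 0 0" --pt "0 0 0 0 0 0" --jaw 0.06

```text
time: 6.6
position: [0.4875, -0.109, 0.3005]
tool_rot: [0.985, -0.173, -0.001, -0.0]
ft_force: [0.5, -0.9, -0.4]
grip_width: 0.05
grip_force: 0.0
```

```bash
python3 - <<'E'
from h import *
o=get_obs();print(o['time'],o['position'],o['ft_force'],o['moment'],o['grip_width'])
o=get_obs();c=camera('wrist');W=cloud(c,o)
d=np.array([np.cos(np.radians(-20)),np.sin(np.radians(-20))]);n=np.array([-d[1],d[0]])
def rep(W,m,t):
    P=W[m];P=P[np.isfinite(P).all(1)];q=P[:,:2]-[.486,-.1095]
    A=np.c_[q@d,q@n,P[:,2]]*1000
    for z in range(98,150,5):
        s=A[(A[:,2]>z)&(A[:,2]<z+5)]
        if len(s): print(t,z,len(s),np.percentile(s,[5,50,95],axis=0).round(1)[:,:2].tolist())
for r in cut_out('tab','wrist')[:1]: print(r['confidence'],r['extent']);rep(W,r['region'],'w')
c=camera('scene');W=cloud(c);im=c['pixels'];cv2.imwrite('pics/s2.png',cv2.resize(im[140:250,215:345],None,fx=4.5,fy=4.5))
for r in cut_out('tab','scene')[:1]: print(r['confidence'],r['extent']);rep(W,r['region'],'s')
E
```

```text
6.6 [ 0.48750449 -0.10900652  0.30053878] [ 0.50151722 -0.85747726 -0.35328938] [ 0.04507904  0.04542733 -0.01630438] 0.05003140518065504
0.86 [254.5, 240.1, 37.4, 27.1]
w 98 16 [[3.5, -5.9], [3.7, -1.6], [4.0, 2.8]]
w 103 26 [[4.3, -7.5], [4.7, -0.3], [5.2, 6.9]]
w 108 28 [[5.2, -7.2], [5.8, 0.1], [6.1, 7.2]]
w 113 44 [[6.3, -7.0], [6.7, 0.7], [7.6, 7.2]]
w 118 39 [[7.7, -7.6], [8.2, -0.5], [8.7, 7.6]]
w 123 45 [[8.9, -7.1], [9.5, 0.1], [10.0, 7.0]]
w 128 44 [[10.1, -7.6], [10.5, -0.5], [10.8, 7.7]]
w 133 59 [[10.0, -6.8], [11.7, 0.6], [12.3, 7.2]]
w 138 504 [[5.9, -7.7], [9.6, 0.1], [12.5, 7.9]]
w 143 5 [[7.3, -4.6], [8.1, -2.4], [8.4, 3.2]]
```

View pics/s2.png

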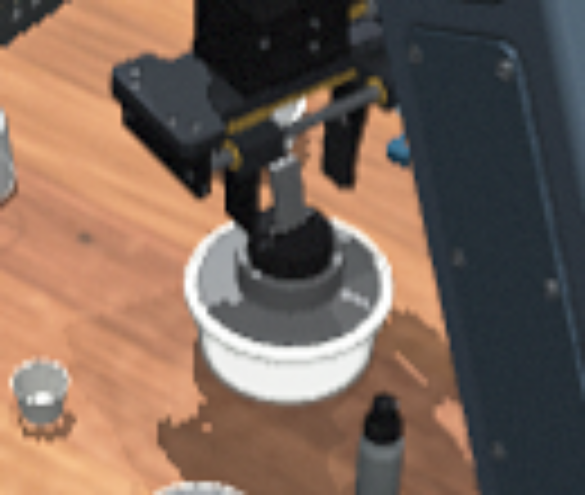

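The crop and depth show the tab still leaning about 13° short of upright. Closing on its wide faces, centred on the cap axis, should straighten it. I'll turn the gripper 90° in place and regrip.

Request:
step_arm --pt "0 0 0 0 0 10" --pt "0 0 0 0 0 10" --pt "0 0 0 0 0 10" --pt "0 0 0 0 0 10" --pt "0 0 0 0 0 10" --pt "0 0 0 0 0 10" --pt "0 0 0 0 0 10" --pt "0 0 0 0 0 10" --pt "-0.0015 -0.0005 -0.002 0 0 10" --pt "0 0 -0.002 0 0 0" --pt "0 0 0 0 0 0" --pt "0 0 0 0 0 0"

```text
time: 8.3
position: [0.4864, -0.1097, 0.2969]
tool_rot: [0.819, 0.573, 0.0, 0.0]
ft_force: [0.2, -1.0, 1.1]
grip_width: 0.0595
grip_force: 0.0
```

```bash
python3 - <<'E'
from h import *
o=get_obs();print(o['position'],o['ft_force'],o['moment'],o['q'].round(2),R.from_quat(o['tool_rot']).as_euler('ZYX',degrees=True))
y=R.from_quat(o['tool_rot']).as_matrix()[:,1];print(np.degrees(np.arctan2(y[1],y[0])))
E
```

```text
[ 0.48635182 -0.10968399  0.29685255] [ 0.23027242 -1.01781021  1.07636426] [-0.05182927 -0.04868838  0.0258007 ] [-0.45  0.53  1.85  0.    0.77 -0.1 ] [ 6.99757552e+01 -1.15188090e-03  1.79998227e+02]
-20.024244831481113
```

Request:
step_arm --pt "0 0 0 0 0 0" --pt "0 0 0 0 0 0" --pt "0 0 0 0 0 0" --pt "0 0 0 0 0 0" --pt "0 0 0 0 0 0" --pt "0 0 0 0 0 0" --pt "0 0 0 0 0 0" --pt "0 0 0 0 0 0" --jaw 0.0 --squeeze 10

```text
time: 9.3
position: [0.4861, -0.1097, 0.2969]
tool_rot: [0.819, 0.574, -0.0, -0.0]
ft_force: [-0.7, -0.5, 1.7]
grip_width: 0.008
grip_force: 10.0
```

```bash
python3 - <<'E'
from h import *
o=get_obs();print(o['position'],o['ft_force'],o['moment'],o['grip_width'],o['grip_force'])
E
```

```text
[ 0.48606967 -0.10965315  0.29692239] [-0.7405566  -0.47760484  1.69942637] [-0.122699    0.07751095  0.03360932] 0.007995610198050136 10.000102087287814
```

Request:
step_arm --pt "0 0 0 0 0 0" --pt "0 0 0 0 0 0" --squeeze 30

```text
time: 9.55
position: [0.4861, -0.1097, 0.2969]
tool_rot: [0.819, 0.574, -0.0, -0.0]
ft_force: [-1.2, 0.0, 2.6]
grip_width: 0.0075
grip_force: 30.0
```

Request:
step_arm --pt "0 0 -0.001 0 0 0" --pt "0 0 -0.001 0 0 0" --pt "0 0 0 0 0 0"

```text
time: 9.93
position: [0.4861, -0.1097, 0.2948]
tool_rot: [0.819, 0.574, -0.0, -0.0]
ft_force: [-2.4, 0.0, 4.6]
grip_width: 0.0079
grip_force: 30.0
```

Request:
step_arm --pt "0 0 -0.0005 0 0 0" --pt "0 0 0 0 0 0"

```text
time: 10.18
position: [0.4861, -0.1096, 0.2943]
tool_rot: [0.819, 0.574, -0.0, -0.0]
ft_force: [-2.4, -1.1, 4.7]
grip_width: 0.0081
grip_force: 30.0
```

Request:
step_arm --pt "0 0 -0.0005 0 0 0" --pt "0 0 0 0 0 0"

```text
time: 10.42
position: [0.4861, -0.1096, 0.2938]
tool_rot: [0.819, 0.574, -0.0, -0.0]
ft_force: [-3.3, -0.1, 4.0]
grip_width: 0.0082
grip_force: 30.0
```

Request:
step_arm --pt "0 0 -0.0005 0 0 0" --pt "0 0 0 0 0 0"

```text
time: 10.68
position: [0.4861, -0.1096, 0.2937]
tool_rot: [0.819, 0.574, -0.0, -0.0]
ft_force: [-3.1, -0.1, 8.0]
grip_width: 0.0077
grip_force: 30.0
```

Request:
step_arm --pt "0 0 -0.0005 0 0 0" --pt "0 0 0 0 0 0"

```text
time: 10.92
position: [0.4861, -0.1096, 0.2935]
tool_rot: [0.819, 0.574, -0.0, -0.0]
ft_force: [-3.2, -0.3, 10.7]
grip_width: 0.0076
grip_force: 30.0
```

The force rose from about 4.5 N to 10.7 N with almost no further travel after about 3.2 mm, so this is the 3 mm ledge and the cap is bottomed. I'll start turning slowly.

Request:
step_arm --pt "0 0 0 0 0 2" --pt "0 0 0 0 0 2" --pt "0 0 0 0 0 2" --pt "0 0 0 0 0 2"

```text
time: 11.42
position: [0.4861, -0.1097, 0.2935]
tool_rot: [0.777, 0.63, -0.0, -0.0]
ft_force: [-4.4, -0.3, 10.8]
grip_width: 0.0075
grip_force: 30.0
```

```bash
cat > st.py <<'E'
from h import *
o=get_obs();y=R.from_quat(o['tool_rot']).as_matrix()[:,1];print(o['time'],o['position'].round(4),o['ft_force'].round(1),o['moment'].round(3),o['grip_width'],'yaw',np.degrees(np.arctan2(y[1],y[0])))
E
python3 st.py
```

```text
11.425 [ 0.4861 -0.1097  0.2935] [-4.4 -0.3 10.8] [-0.11   0.626 -0.095] 0.007511039586439694 yaw -11.928817731744054
```

Request:
step_arm --pt "-0.0002 0 0 0 0 3" --pt "-0.0002 0 0 0 0 4" --pt "0 0 0 0 0 4" --pt "0 0 0 0 0 4"

```text
time: 11.92
position: [0.486, -0.1097, 0.2935]
tool_rot: [0.688, 0.726, 0.0, 0.0]
ft_force: [-3.1, 0.6, 9.1]
grip_width: 0.008
grip_force: 30.0
```

```bash
python3 st.py
```

```text
11.925 [ 0.486  -0.1097  0.2935] [-3.1  0.6  9.1] [ 0.047  0.507 -0.103] 0.00795880875010718 yaw 3.121940143792868
```

Request:
step_arm --pt "0 0 0 0 0 4" --pt "0 0 0 0 0 4" --pt "0 0 0 0 0 4" --pt "0 0 0 0 0 4" --pt "0 0 0 0 0 4"

```text
time: 12.55
position: [0.4862, -0.1097, 0.2935]
tool_rot: [0.551, 0.834, 0.0, 0.001]
ft_force: [-2.9, 0.2, 8.6]
grip_width: 0.0076
grip_force: 30.0
```

```bash
python3 st.py
```

```text
12.55 [ 0.4862 -0.1097  0.2935] [-2.9  0.2  8.6] [ 0.094  0.39  -0.074] 0.007585878761404284 yaw 23.114861319965968
```

Request:
step_arm --pt "0 0 0 0 0 4" --pt "0 0 0 0 0 4" --pt "0 0 0 0 0 4" --pt "0 0 0 0 0 4" --pt "0 0 0 0 0 4" --pt "0 0 0 0 0 4" --pt "0 0 0 0 0 4"

```text
time: 13.42
position: [0.4864, -0.1095, 0.2935]
tool_rot: [0.333, 0.943, 0.001, 0.001]
ft_force: [-0.7, 1.9, 8.9]
grip_width: 0.0078
grip_force: 30.0
```

```bash
python3 st.py
```

```text
13.425 [ 0.4864 -0.1095  0.2935] [-0.7  1.9  8.9] [ 0.337  0.105 -0.119] 0.007825954621978258 yaw 51.10039315101284
```

Request:
step_arm --pt "0 0 0 0 0 2" --pt "0 0 0 0 0 2" --pt "0 0 0 0 0 2"

```text
time: 13.8
position: [0.4864, -0.1095, 0.2935]
tool_rot: [0.284, 0.959, 0.001, 0.001]
ft_force: [-1.8, 1.3, 8.1]
grip_width: 0.0075
grip_force: 30.0
```

```bash
python3 st.py
```

```text
13.8 [ 0.4864 -0.1095  0.2935] [-1.8  1.3  8.1] [ 0.341  0.188 -0.061] 0.00754468056328092 yaw 57.03180530465689
```

Request:
step_arm --pt "0 0 0 0 0 2" --pt "0 0 0 0 0 1.5"

```text
time: 14.05
position: [0.4864, -0.1095, 0.2935]
tool_rot: [0.255, 0.967, 0.001, 0.001]
ft_force: [-0.5, 2.7, 8.5]
grip_width: 0.0078
grip_force: 30.0
```

```bash
python3 st.py
```

```text
14.05 [ 0.4864 -0.1095  0.2935] [-0.5  2.7  8.5] [ 0.363  0.146 -0.283] 0.007846591528726033 yaw 60.49716038410544
```

The moment jumped to −0.28 N m at 80.5°, so the cap is at its stop. I'll back off slightly, let it rise on its spring, then release.

Request:
step_arm --pt "0 0 0 0 0 -1" --pt "0 0 0.001 0 0 0" --pt "0 0 0.001 0 0 0" --pt "0 0 0.001 0 0 0" --pt "0 0 0.001 0 0 0" --pt "0 0 0.001 0 0 0" --pt "0 0 0.001 0 0 0" --pt "0 0 0.001 0 0 0" --pt "0 0 0.001 0 0 0" --pt "0 0 0 0 0 0"

```text
time: 15.3
position: [0.4863, -0.1095, 0.3008]
tool_rot: [0.263, 0.965, 0.0, 0.001]
ft_force: [2.9, 4.3, 0.8]
grip_width: 0.0079
grip_force: 30.0
```

```bash
python3 st.py
```

```text
15.3 [ 0.4863 -0.1095  0.3008] [2.9 4.3 0.8] [ 0.897 -0.73   0.015] 0.00787802889879068 yaw 59.512867992127156
```

Request:
step_arm --pt "0 0 0 0 0 0" --pt "0 0 0 0 0 0" --pt "0 0 0 0 0 0" --pt "0 0 0 0 0 0" --pt "0 0 0 0 0 0" --pt "0 0 0 0 0 0" --jaw 0.06

```text
time: 16.05
position: [0.4859, -0.1097, 0.3008]
tool_rot: [0.263, 0.965, -0.0, -0.0]
ft_force: [-0.7, 0.6, 0.7]
grip_width: 0.0569
grip_force: 0.0
```

Request:
step_arm --pt "0 0 0.01 0 0 0" --pt "0 0 0.02 0 0 0" --pt "0 0 0.02 0 0 0" --pt "0 0 0.02 0 0 0" --pt "-0.01 0 0.02 0 0 0" --pt "-0.02 0 0.02 0 0 0" --pt "-0.02 0 0.01 0 0 0" --pt "0 0 0 0 0 0" --pt "0 0 0 0 0 0"

```text
time: 17.18
position: [0.4363, -0.1098, 0.4211]
tool_rot: [0.263, 0.965, -0.0, 0.001]
ft_force: [-0.2, 0.9, 0.3]
grip_width: 0.0597
grip_force: 0.0
```

```bash
cat > fin.py <<'E'
from h import *
o=get_obs();c=camera('wrist');W=cloud(c,o);cv2.imwrite('pics/w9.png',c['pixels'])
print(o['time'],o['position'],o['ft_force'])
a=np.radians(60);d=np.array([np.cos(a),np.sin(a)]);n=np.array([-d[1],d[0]])
for l in('tab','cap'):
  for r in cut_out(l,'wrist')[:1]:
    print(l,r['confidence'],r['extent']);P=W[r['region']];P=P[np.isfinite(P).all(1)];q=P[:,:2]-[.486,-.1095];A=np.c_[q@d,q@n,P[:,2]]*1000
    for z in range(90,160,5):
        s=A[(A[:,2]>z)&(A[:,2]<z+5)]
        if len(s): print(z,len(s),np.percentile(s,[5,50,95],axis=0).round(1).tolist())
E
python3 fin.py
```

```text
17.175 [ 0.43633839 -0.10979994  0.42106557] [-0.20980073  0.94089172  0.34274134]
tab 0.61 [284.2, 233.9, 14.0, 32.9]
100 6 [[-2.3, -22.0, 102.6], [-2.2, -19.1, 103.3], [5.9, -10.5, 104.6]]
110 11 [[-3.2, -2.5, 111.3], [-1.1, 8.9, 112.4], [2.4, 9.3, 114.4]]
115 19 [[-3.7, 4.2, 115.2], [-1.3, 8.8, 118.1], [3.5, 9.4, 119.7]]
120 22 [[-3.8, -5.0, 120.2], [-3.2, 6.5, 121.7], [3.1, 9.6, 123.4]]
125 18 [[-3.2, 8.1, 125.2], [-0.4, 8.9, 127.7], [3.5, 9.4, 129.6]]
130 15 [[-3.5, 7.7, 130.6], [0.0, 9.0, 133.1], [3.4, 9.4, 134.7]]
135 18 [[-4.0, 8.1, 135.4], [-0.2, 8.7, 137.3], [3.5, 9.3, 139.4]]
140 36 [[-4.5, -5.7, 140.8], [-3.6, 7.9, 143.2], [2.4, 9.4, 144.8]]
145 153 [[-3.6, -6.8, 146.3], [-0.1, 1.3, 148.1], [3.7, 8.9, 149.2]]
150 3 [[0.7, 2.0, 150.0], [1.5, 3.7, 150.1], [1.6, 7.3, 150.2]]
cap 0.78 [279.8, 221.6, 43.3, 56.1]
90 55 [[-22.8, 6.4, 90.1], [-3.1, 21.3, 92.8], [17.5, 24.3, 94.8]]
95 57 [[-22.0, 1.4, 95.2], [-4.4, 21.0, 97.7], [19.9, 24.3, 99.8]]
100 1150 [[-19.7, -16.6, 101.8], [-3.5, 3.6, 103.4], [20.1, 21.3, 104.5]]
105 38 [[-17.8, -11.9, 105.0], [-1.8, 9.3, 106.6], [9.9, 15.3, 109.8]]
110 41 [[-3.3, -11.8, 110.3], [-0.0, 12.1, 111.4], [3.2, 15.2, 113.7]]
115 19 [[-3.7, 4.2, 115.2], [-1.3, 8.8, 118.1], [3.5, 9.4, 119.7]]
120 22 [[-3.8, -5.0, 120.2], [-3.2, 6.5, 121.7], [3.1, 9.6, 123.4]]
125 18 [[-3.2, 8.1, 125.2], [-0.4, 8.9, 127.7], [3.5, 9.4, 129.6]]
130 15 [[-3.5, 7.7, 130.6], [0.0, 9.0, 133.1], [3.4, 9.4, 134.7]]
135 18 [[-4.0, 8.1, 135.4], [-0.2, 8.7, 137.3], [3.5, 9.3, 139.4]]
140 35 [[-4.5, -5.0, 140.7], [-3.5, 8.1, 143.2], [2.5, 9.4, 144.8]]
145 150 [[-3.6, -6.6, 146.3], [-0.1, 1.5, 148.2], [3.7, 8.9, 149.2]]
150 3 [[0.7, 2.0, 150.0], [1.5, 3.7, 150.1], [1.6, 7.3, 150.2]]
```

View pics/w9.png

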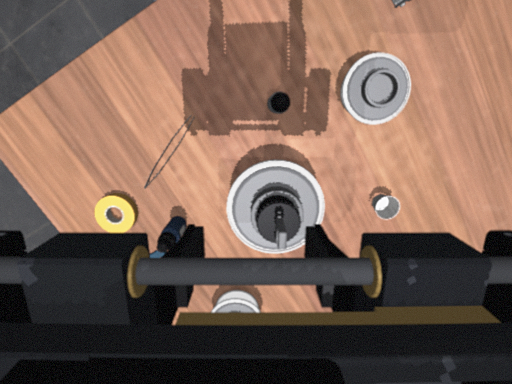

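The wrist view shows the cap raised with its top at z≈103 mm. The tab stands vertical at about (281,230), and the gripper is clear. The bystanders stand untouched.

```bash
python3 -c "
from rig import hand_in
print(hand_in())"
```

```text
the job is handed in; nothing more can be done
None
```

The vent cap is open and the job is handed in: the cap turned about 80° to its stop with peak readings of 10.8 N pressing and 0.28 N m at the stop, it sprang up to 103 mm with the tab still upright, and the gripper never went near the bottles, cup or tape.

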